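Put the shaker away and shut the heavy box lid

TASK

Stand the loose salt-and-pepper shaker upright in the free space between the two jars in the wooden box; set it down, do not drop it. Then lower the box's heavy lid by pushing it down slowly, never letting it slam, and press firmly, but no harder than needed, near its front edge until the catch snaps and the lid stays fully shut. Leave the jars and everything else standing where they are.

Things in the scene. Friction and masses are not known exactly. Their poses are not given: they have to be found in the camera images.
- box: wooden storage box fixed to the worktop, 200 (x) x 280 (y) x 115 mm high without its lid; walls and floor 10 mm thick. Origin: centre of its underside; -x side: front, roughly towards the robot; +x side: hinge. A spring catch on the middle of the front wall, near the rim, reaches 15 mm into the box. Free gap between the two jars: over 100 mm
- lid_hinge (a point): point on the lid's hinge axis, midway along it: box frame (100, 0, 115) mm; the axis runs along the box's y. A spring hinge with friction about balances the lid's weight: it stays roughly where it is left but may creep up; pushing it down at the front takes 1 to 4 N until the catch is met, 5 mm before shut
- lid_front (a point): point on top of the lid's cork board (uncompressed), centre line, 12 mm from the front edge: box frame (-100, 0, 136) mm when shut, lid frame (-200, 0, 21) mm (origin at hinge, z out of the top). The board is sprung: it sinks up to 8 mm into the lid, about 2 N per mm. The catch yields at 12 to 18 N pressed here, then snaps, the force drops and the lid stays shut; short of that it stays ajar
- lid (a joint): lid angle in rad: 0 fully shut (hard stop), 1.57 upright, at most 1.75; starts near upright. Wooden plate, 9 mm thick, covered by a cork board up to 21 mm above the hinge axis when shut; no handle; 0.75 to 1.05 kg, 212 mm from hinge to front edge (overhangs the box front by 12 mm), 284 mm wide
- shaker: grey and clear round shaker with a domed, pierced top, 44 mm in diameter, 90 mm high, 40 to 200 g, standing loose on the worktop to the right; the smallest of the round standing things there and without a coloured cap. Origin: centre of its underside, z up
- honey_jar: round jar with a black lid, 63 mm in diameter, 94 mm high, standing in the box near one side wall; origin: centre of its underside. To be left alone
- jam_jar: round jar with a pale lid, 68 mm in diameter, 84 mm high, standing in the box near the other side wall; origin: centre of its underside. To be left alone
- spice_jar: spice jar with a red cap, 45 mm in diameter, 106 mm high, standing near the shaker; origin: centre of its underside. To be left alone
- shot_glass: small clear glass, 51 mm in diameter, 59 mm high, upright on the worktop to the left; origin: centre of its underside. To be left alone

How it is judged:
On the way, in this order (a step that is already met when the one before it is completed fails the run):
1. the shaker stands released on the box floor, upright, while the lid is still up (z of shaker in the frame of box between 0.004 and 0.016 m and x of shaker in the frame of box between -0.075 and 0.075 m and y of shaker in the frame of box between -0.06 and 0.06 m and angle between shaker's own z axis and vertical below 0.12 rad and contact force between the fingers and shaker below 0.1 N and value of joint lid above 1 rad), for 0.2 s.
2. the lid is pushed past half way down (value of joint lid below 0.7 rad).
3. the lid is pressed home (value of joint lid below 0.008 rad), for 0.1 s.
At the end, for the whole second after the job is handed in: The lid is held shut by its catch (within 0.008 rad, 1.6 mm at the front edge), the shaker stands at rest and upright (within 0.12 rad) on the box floor between the two jars (within 60 mm of the box's centre line), and both jars still stand upright (value of joint lid below 0.008 rad and z of shaker in the frame of box between 0.004 and 0.016 m and x of shaker in the frame of box between -0.075 and 0.075 m and y of shaker in the frame of box between -0.06 and 0.06 m and angle between each of shaker, honey_jar, jam_jar's own z axis and vertical below 0.12 rad and linear speed of shaker below 0.02 m/s); the robot touches nothing.
It fails at once if the lid slams: it comes down on the box faster than 0.9 rad/s (0.19 m/s at its front edge) over the last 0.3 rad before the catch (value of joint lid between 0.05 and 0.35 rad and velocity of joint lid below -0.9 rad/s).
It fails at once if the robot presses on the box or its lid with more than 30 N (contact force between any of the arm, the fingers and box above 30 N).
It fails at once if the shaker is dropped into the box (faster than 0.6 m/s near its floor) (z of shaker in the frame of box below 0.05 m and horizontal distance between shaker and box below 0.13 m and linear speed of shaker above 0.6 m/s).
It fails at once if a jar in the box is shoved more than 25 mm (distance of any of honey_jar, jam_jar from where it was at the start of the episode above 0.025 m).
It fails at once if the spice jar or the small glass is moved more than 25 mm (distance of any of spice_jar, shot_glass from where it was at the start of the episode above 0.025 m).
It also fails if it takes over 72 s, if anything falls off the work surface, if the arm or the gripper's body presses on something with over 40 N, if the wrist force passes 120 N, or if a joint passes its speed limit or range.

ROBOT

A 6-joint arm with a two-finger parallel gripper is mounted at the origin on a cart in front of the work surface, level with it; the furniture and walls round the work are solid. World frame = base frame: x ahead of the robot, y to its left, z up, the work surface at z = 0. Lengths are in m, angles in rad, forces in N, time in s.
With the tool pointing down it reaches from about 0.35 to 0.775 m from the base axis. Payload 5.5 kg.
Tool frame: the origin (TCP) lies at the very end of the fingers, on their centre line; the grasp point (between the pads) lies 19 mm behind it; z points along the fingers, y is the line along which they close (so a half turn about z gives the same grasp; the last joint's range is limited). The gripper opens to 85 mm and grips with 20 to 120 N. Pads are 22 mm wide; open, the fingers measure 114 mm over their backs; the gripper's body (76 mm by 85 mm) begins 54 mm behind the grasp point. The pads swing forward as they close: fully open they stand 13 mm farther back than shut.
Start: joints at [-1.293, 0.313, 0.046, 1.304, 0, 1.431], TCP at [0.233, -0.526, 0.231] pointing down, gripper open.
Joint ranges: [-2.76, 2.76], [-0.86, 1.69], [-1.03, 1.26], [-2.2, 2.34], [-1.47, 1.5], [-3.14, 3.14]. Speed limits (rad/s): [2.57, 2.57, 3.14, 3.14, 3.14, 3.14].

INTERFACE

Orientations are given as a unit quaternion [w, x, y, z].
In Python, from workcell import env, cams, ticket, spotter gives the robot as it stands.
- The arm moves only by the tool jog_arm, never from a script. Its argument "increments" is a list that holds one entry, the list of rows, each a list of 7 numbers: the shift along the tool's x, y, z in units of 0.25 m (1.0 is 0.25 m), then the turn, a rotation vector about the tool's x, y, z in units of 180 degrees (1.0 is 180 degrees), then the closure in counts, from 0 (fully open) to 255 (shut). A call has 1 to 20 rows; each row shifts and turns the commanded pose from where the row before left it, along the tool's axes as they then stand; what a row does not reach is not made up. A row lasts 1/10 s, in which the tool goes at most 50 mm and 8.59 degrees, less where a joint would pass 70% of its speed; a pose out of reach is approached as far as the arm can. A call with a number of a shift or a turn outside -1 to 1 is refused whole. A call with a gripper value outside its range is refused whole. The fingers move at their own pace and stop on an object; "force" is the grip in N (left out, the last holds). Time passes only in rows, so rows that do not move let the fingers close. It gives the time, the measured TCP pose, the force, the opening and the grip force at its end, in the units of the state.
- env.get_state(): the state, without advancing time (a new reading comes with each control period).
- cams.read_camera(name): name is "scene" or "top"; returns a dict with "pixels" (400x640x3 uint8, red, green, blue), "fx", "fy", "cx", "cy" (pixels), "xyz" and "attitude" of the camera in the world. Camera axes: x right, y down, z forward; pixel columns grow to the right and rows downward; lengths in m; the calibration is good to about 2 mm. A picture is of the moment at which its call begins. There is no depth.
- ticket.hand_in(): hands the job in; it is judged then, once.
Trained networks look in the newest picture that a camera, given by its name, has taken for a name from the list of things; names that differ only in an ending like _2 or _b are one class to them, and where a whole thing is asked for, a point or a joint stands for the part that bears it (a point fixed in the world has none). Each returns a list of dicts, best first, with "conf" (0 to 1); they miss things now and then, are a little off and sometimes report something else, mostly with a low value. They report only what shows in the picture. A call takes as long as a camera call.
- spotter.find_in(target, camera): "uv" ([column, row] in pixels, amid what is visible of it).
- spotter.cut_out(target, camera): "region" (400x640 bool, what is visible of it) and "uv" ([column, row] in pixels, amid what is visible of it).
- spotter.landmark_of(target, camera): "uv" ([column, row] in pixels: a listed point, or the origin of a listed thing).
The state is a dict: "clock": time; "joint_pos": joint angles; "qvel": joint speeds; "tau": joint torques, N m; "tcp_pos": TCP position; "orientation": TCP orientation; "wrist_force": force on the tool from outside, world axes, zero at the start; "ft_torque": the same for the moment, N m; "finger_gap": finger opening in m; "grip_force": force on a finger pad.
Only numpy, scipy, OpenCV 4.12 (cv2) and the standard library are available. Lean on these libraries where they do the work, as an engineer would, in place of code of your own. Each camera call takes 0.05 s, during which the arm holds its last target. There are 200 camera calls.

## Working session

There is one attempt and no reset: what is moved stays moved. The work goes in short steps, Python scripts to look and compute and a tool call to move; the robot and the scene stay as the last step left them, time stands still between calls to the robot, and variables do not carry over. Pictures are saved under pics/ and viewed, at most 10 in all, crops included, and the job is handed in when it is done.

Besides the shell and the picture viewer there is one more tool, called as name(argument=value, ...) on one line, values as JSON. jog_arm: Moves the arm, as the interface text tells. Shifts and turns lie within -1 to 1; 1 stands for 0.25 m of shift or 180 degrees of turn. Its arguments: {"type":"object","properties":{"increments":{"type":"array"},"force":{"type":"number"}},"required":["increments"]}

```bash
mkdir -p pics; ls
cat > h.py <<'E'
import numpy as np, cv2
from scipy.spatial.transform import Rotation as R
from workcell import env, cams, ticket, spotter
def cam(n):
    c=cams.read_camera(n); a=c["attitude"]; a=np.array(a,float)
    c["R"]=R.from_quat(np.r_[a[1:],a[0]]).as_matrix() if a.size==4 else a.reshape(3,3)
    c["xyz"]=np.array(c["xyz"]); return c
def ray(c,uv):
    d=np.array([(uv[0]-c["cx"])/c["fx"],(uv[1]-c["cy"])/c["fy"],1.]); return c["R"]@d
def at_z(c,uv,z):
    d=ray(c,uv); return c["xyz"]+d*(z-c["xyz"][2])/d[2]
def tri(obs):
    A=np.zeros((3,3));b=np.zeros(3)
    for c,uv in obs:
        d=ray(c,uv);d/=np.linalg.norm(d);P=np.eye(3)-np.outer(d,d);A+=P;b+=P@c["xyz"]
    return np.linalg.solve(A,b)
def proj(c,p):
    q=c["R"].T@(np.array(p)-c["xyz"]);return np.array([c["fx"]*q[0]/q[2]+c["cx"],c["fy"]*q[1]/q[2]+c["cy"]])
E
python3 - <<'E'
from h import *
np.set_printoptions(precision=4,suppress=True)
C={n:cam(n) for n in("scene","top")}
for n,c in C.items():
    print(n,c["fx"],c["cx"],c["xyz"],c["attitude"]); cv2.imwrite(f"pics/{n}0.png",c["pixels"][:,:,::-1])
zs=dict(shaker=0,honey_jar=.01,jam_jar=.01,spice_jar=0,shot_glass=0,box=0,lid_hinge=.115,lid_front=None)
for t,z in zs.items():
    o=[]
    for n,c in C.items():
        l=spotter.landmark_of(t,n)[:2]
        for k in l: print(t,n,k["conf"],np.array(k["uv"]),at_z(c,k["uv"],z) if z is not None else "")
        if l:o.append((c,l[0]["uv"]))
    if len(o)==2: print("   tri",tri(o))
s=env.get_state();print(s)
E
```

```text
pics
scene 392.1097209435877 324.7870077589581 [0.0643 0.3919 1.1015] [ 0.1124 -0.4357  0.8617 -0.2344]
top 511.386155756364 316.65486131864765 [-0.5301  0.3906  1.4759] [ 0.1999 -0.5402  0.7695 -0.276 ]
shaker scene 0.81 [398.7 189.8] [ 0.4387 -0.2006  0.    ]
honey_jar scene 0.66 [306.3 198.2] [0.5865 0.0645 0.01  ]
honey_jar scene 0.51 [297.1 221.8] [0.5349 0.1355 0.01  ]
honey_jar top 0.61 [302.4 211. ] [0.5874 0.0616 0.01  ]
   tri [0.5878 0.0626 0.0085]
jam_jar scene 0.96 [267.1 232.9] [0.5578 0.2301 0.01  ]
jam_jar top 0.73 [257.4 226.6] [0.5752 0.2354 0.01  ]
   tri [0.5304 0.2404 0.0701]
spice_jar scene 0.79 [424.  165.8] [ 0.4587 -0.3338  0.    ]
spice_jar top 0.9 [417.3 206.1] [ 0.4707 -0.3478  0.    ]
   tri [ 0.46   -0.3366  0.0077]
shot_glass scene 0.8 [255.9 298.5] [0.4107 0.3615 0.    ]
shot_glass scene 0.36 [398.7 192.1] [ 0.4321 -0.1948  0.    ]
shot_glass top 0.64 [231.6 279.4] [0.4008 0.3733 0.    ]
   tri [ 0.4192  0.3668 -0.0283]
box scene 0.72 [297.8 219.8] [0.5436 0.1275 0.    ]
box top 0.84 [284.1 228.1] [0.5434 0.146  0.    ]
   tri [0.5301 0.1417 0.0238]
lid_hinge top 0.37 [256.6 228.4] [0.4898 0.251  0.115 ]
lid_front scene 0.89 [258.3 136.5] 
lid_front top 0.71 [270.4 146.8] 
lid_front top 0.24 [304.4 211.9] 
   tri [0.713  0.128  0.2433]
{'clock': 0.9, 'joint_pos': array([-1.2926,  0.3132,  0.0461,  1.3036,  0.    ,  1.4312]), 'qvel': array([-0.0001, -0.0009,  0.0002,  0.0015, -0.001 , -0.0011]), 'tau': array([  0.0002, -48.0448,  29.8811,   0.    ,  -0.0002,   0.    ]), 'tcp_pos': array([ 0.2333, -0.5256,  0.2314]), 'orientation': array([0.0001, 0.9783, 0.2074, 0.    ]), 'wrist_force': array([1.206 , 0.0879, 0.1043]), 'ft_torque': array([-0.0296, -0.0543,  0.0116]), 'grip_force': 0.0, 'finger_gap': 0.08537059743717394}
```

View pics/scene0.png

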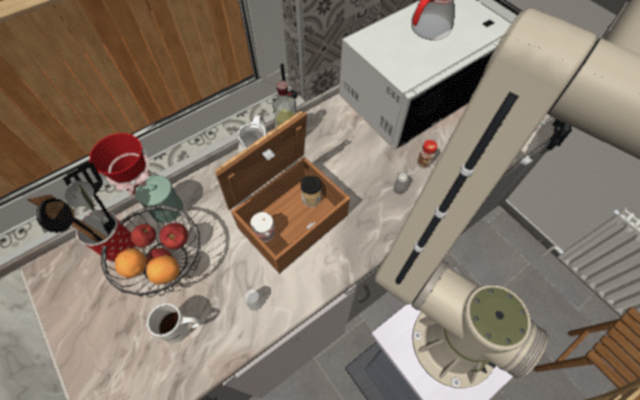

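View pics/top0.png

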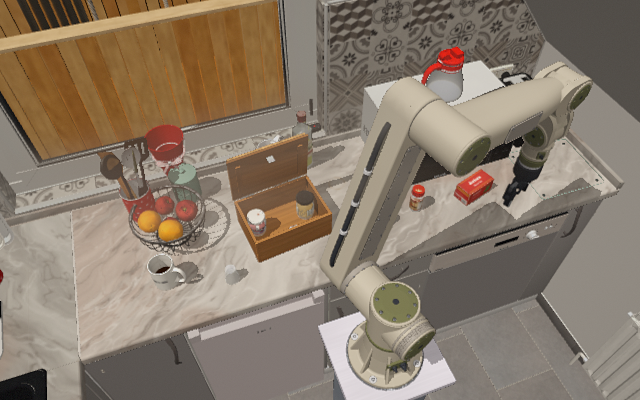

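The scene view shows the shaker at about (401,182), the red-capped spice jar at (428,152), and the box spanning (232–350, 150–268) with its lid upright. The honey jar is at (312,190) and the jam jar at (262,225). In the top view the shaker is hidden behind the arm. I'll zoom in for the box corners.

Run:
```python
import cv2,numpy as np
a=cv2.imread("pics/scene0.png")[105:275,210:360]; b=cv2.imread("pics/top0.png")[130:265,215:340]
a=cv2.resize(a,None,fx=3,fy=3,interpolation=cv2.INTER_CUBIC);b=cv2.resize(b,None,fx=2.7,fy=2.7,interpolation=cv2.INTER_CUBIC)
o=np.zeros((510,790,3),np.uint8);o[:a.shape[0],:450]=a;o[:b.shape[0],452:452+b.shape[1]]=b
cv2.imwrite("pics/z.png",o)
```

```text
(no output)
```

View pics/z.png

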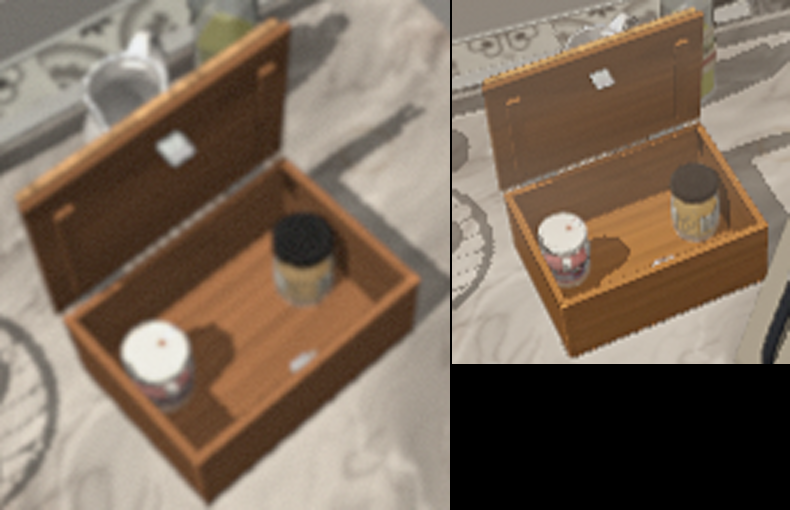

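```bash
cat > fit.py <<'E'
from h import *
from scipy.optimize import least_squares
np.set_printoptions(precision=4,suppress=True)
C={n:cam(n) for n in("scene","top")}
B=dict(FL=(-.1,.14),FR=(-.1,-.14),BL=(.1,.14),BR=(.1,-.14))
O=[("scene","FL",.115,279.3,259.3),("scene","FL",0,279.7,272.7),("scene","FR",.115,349.3,198.3),("scene","FR",0,348,212.3),("scene","BL",.115,232.7,211),("scene","BR",.115,305.7,159),
("top","FL",.115,256.1,243),("top","FL",0,259.8,261.1),("top","FR",.115,331.7,214.4),("top","FR",0,330.9,232.6),("top","BL",.115,235.4,202.6),("top","BR",.115,308,178.1)]
def w(p,k,z):
    c,s=np.cos(p[2]),np.sin(p[2]);x,y=k;return [p[0]+c*x-s*y,p[1]+s*x+c*y,z]
f=lambda p:np.concatenate([proj(C[n],w(p,B[k],z))-[u,v] for n,k,z,u,v in O])
r=least_squares(f,[.54,.135,0],loss="soft_l1");print(r.x,np.degrees(r.x[2]));print(r.fun.reshape(-1,2) if 0 else f(r.x).reshape(-1,2))
p=r.x
for n in C:
  print(n,"gap centre px",proj(C[n],w(p,(0,0),.01)))
c,s=np.cos(p[2]),np.sin(p[2])
def inbox(q): d=np.array(q[:2])-p[:2];return np.array([c*d[0]+s*d[1],-s*d[0]+c*d[1]])
def cyl(t,d,h,z0,x0,names=("scene",)):
    M={n:spotter.cut_out(t,n) for n in names}
    M={n:m[0]["region"] for n,m in M.items() if m}
    g=[]
    for n,m in M.items():
        v,u=np.where(m);g.append((n,[u.min(),u.max()+1,v.min(),v.max()+1]));
    a=np.linspace(0,2*np.pi,40)
    def res(q):
        o=[]
        for n,e in g:
            P=np.array([proj(C[n],[q[0]+d/2*np.cos(t),q[1]+d/2*np.sin(t),z]) for z in(z0,z0+h) for t in a])
            o+=[P[:,0].min()-e[0],P[:,0].max()-e[1],P[:,1].min()-e[2],P[:,1].max()-e[3]]
        return np.array(o)
    r=least_squares(res,x0,loss="soft_l1");print(t,r.x,"inbox",inbox(r.x),res(r.x))
cyl("shaker",.044,.088,0,[.43,-.2])
cyl("spice_jar",.045,.106,0,[.46,-.335],("scene","top"))
cyl("honey_jar",.063,.094,.01,[.58,.06],("scene","top"))
cyl("jam_jar",.068,.084,.01,[.56,.23],("scene","top"))
# lid angle
for n,k,u,v in(("scene","l",216.7,172.7),("scene","r",307,114.3),("top","l",226,162),("top","r",306.5,135)):
    y=.142 if k=="l" else -.142
    g=lambda q:proj(C[n],w(p,(.1-.212*np.cos(q[0])+.021*np.sin(q[0])*.5,y),.115+.212*np.sin(q[0])+.01*np.cos(q[0])))-[u,v]
    rr=least_squares(g,[1.5]);print("lid",rr.x,rr.fun)
E
python3 fit.py
```

```text
[0.5458 0.1403 0.1127] 6.456906545236889
[[-3.2798  0.4797]
 [ 0.1721  1.1661]
 [ 1.7203 -0.9364]
 [ 0.5224  3.0658]
 [-1.7017 -0.5589]
 [-0.5461 -3.2469]
 [ 0.2039  0.7216]
 [-0.1116  1.9613]
 [ 1.6271 -1.1501]
 [ 1.927   0.6489]
 [-0.6153 -1.5751]
 [-0.1221 -3.8511]]
scene gap centre px [293.8122 220.0706]
top gap centre px [285.254  225.4864]
shaker [ 0.4369 -0.1941] inbox [-0.1458 -0.3201] [-2.1765  1.6476 -2.3182  2.0268]
spice_jar [ 0.4668 -0.3349] inbox [-0.1319 -0.4634] [-0.0518  0.2802 -0.5407  0.5329 -0.4952  0.2001 -0.7719  0.5737]
honey_jar [0.5738 0.0553] inbox [ 0.0183 -0.0877] [-0.2655 -0.1275 -0.778   0.2298  0.5218 -0.1385 -0.1126  1.1366]
jam_jar [0.5602 0.2379] inbox [0.0253 0.0953] [-1.1322  1.721  -1.0517  1.1367 -1.4983  1.3869 -1.2704  0.7954]
lid [1.4533] [-0.4563  0.4155]
lid [1.4208] [ 1.5069 -1.5947]
lid [1.4478] [ 0.9348 -0.4684]
lid [1.4489] [ 2.476  -1.6043]
```

jog_arm(increments=[[[0, 0, 0, 0, 0, -0.0448, 0], [0, 0, 0, 0, 0, -0.0448, 0], [0, 0, 0, 0, 0, -0.0448, 0], [0, 0, 0, 0, 0, -0.0448, 0], [0, 0, 0, 0, 0, -0.0448, 0], [0, 0, 0, 0, 0, -0.0448, 0], [0, 0, 0, 0, 0, -0.0448, 0], [0, 0, 0, 0, 0, -0.0448, 0], [0, 0, 0, 0, 0, -0.0448, 0], [0.122, 0.096, 0, 0, 0, 0, 0], [0.122, 0.096, 0, 0, 0, 0, 0], [0.122, 0.096, 0, 0, 0, 0, 0], [0.122, 0.096, 0, 0, 0, 0, 0], [0.122, 0.096, 0, 0, 0, 0, 0], [0.122, 0.096, 0, 0, 0, 0, 0], [0.122, 0.096, 0, 0, 0, 0, 0], [0.122, 0.096, 0, 0, 0, 0, 0], [0.122, 0.096, 0, 0, 0, 0, 0], [0.122, 0.096, 0, 0, 0, 0, 0]]], force=30)

```text
clock: 3.25
tcp_pos: [0.4378, -0.1939, 0.2316]
orientation: [0.0, 0.666, 0.746, 0.0]
wrist_force: [1.7, -0.9, -0.4]
finger_gap: 0.0856
grip_force: 0.0
```

Run:
```python
from h import *
np.set_printoptions(precision=4,suppress=True)
S={n:cam(n) for n in("scene","top")}
out=np.zeros((480,800,3),np.uint8)
for i,(n,c) in enumerate(S.items()):
    for k in spotter.landmark_of("shaker",n)[:2]: print(n,k["conf"],np.array(k["uv"]),at_z(c,k["uv"],0))
    u,v=proj(c,[.437,-.195,.05]).astype(int)
    print(u,v)
    q=c["pixels"][max(v-60,0):v+60,max(u-50,0):u+50,::-1]; q=cv2.resize(q,None,fx=4,fy=4,interpolation=cv2.INTER_CUBIC); out[:q.shape[0],i*400:i*400+q.shape[1]]=q
cv2.imwrite("pics/sh.png",out)
```

```text
scene 0.46 [396.6 193.1] [ 0.4334 -0.1867  0.    ]
scene 0.26 [308.6 198.4] [0.5863 0.0559 0.    ]
400 182
top 0.61 [380.6 223.4] [ 0.444  -0.1873  0.    ]
384 215
```

View pics/sh.png

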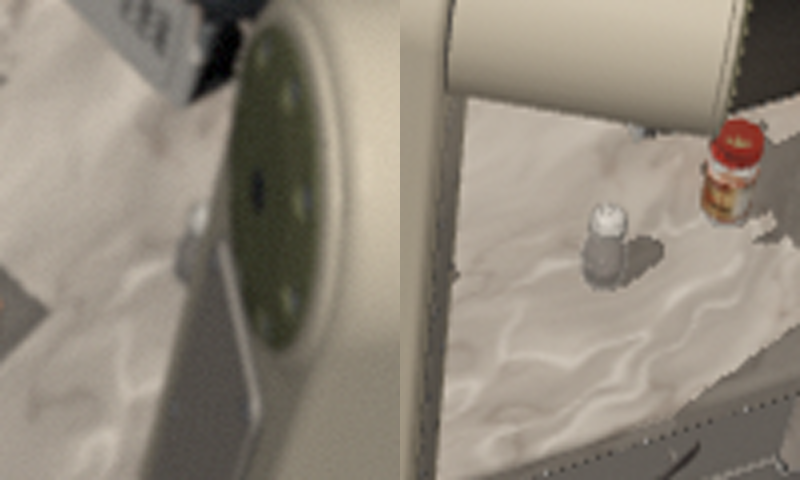

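The left crop (scene) shows the shaker mostly hidden by the wrist. The right crop (top) shows it clearly: columns 379.5–391 and rows 206–227 in the full picture.

Run:
```python
from h import *
from scipy.optimize import least_squares
c=cam("top"); a=np.linspace(0,2*np.pi,60)
def ext(x,y):
    P=np.array([proj(c,[x+r*np.cos(t),y+r*np.sin(t),z]) for z,r in((0,.022),(.05,.022),(.086,.016)) for t in a]); return np.array([P[:,0].min(),P[:,0].max(),P[:,1].min(),P[:,1].max()])
r=least_squares(lambda q:ext(*q)-[379.5,391,205.75,227.25],[.437,-.195]);print(r.x,r.fun)
m=spotter.cut_out("shaker","top")
if m:
    v,u=np.where(m[0]["region"]);e=[u.min(),u.max()+1,v.min(),v.max()+1];print(e,m[0]["conf"]);r=least_squares(lambda q:ext(*q)-e,[.437,-.195]);print(r.x,r.fun)
```

```text
[ 0.43967672 -0.20080035] [-1.11010687  1.08453887 -0.96844342  0.93158389]
[np.int64(378), np.int64(391), np.int64(206), np.int64(228)] 0.57
[ 0.43850368 -0.19737155] [-0.34846317  0.34020826 -0.71196486  0.69476762]
```

jog_arm(increments=[[[-0.02, 0.002, 0.0968, 0, 0, 0, 0], [0, 0, 0.0968, 0, 0, 0, 0], [0, 0, 0.0968, 0, 0, 0, 0], [0, 0, 0.0968, 0, 0, 0, 0], [0, 0, 0.0968, 0, 0, 0, 0], [0, 0, 0.0968, 0, 0, 0, 0], [0, 0, 0.0968, 0, 0, 0, 0], [0, 0, 0.0968, 0, 0, 0, 0], [0, 0, 0, 0, 0, 0, 0], [0, 0, 0, 0, 0, 0, 255], [0, 0, 0, 0, 0, 0, 255], [0, 0, 0, 0, 0, 0, 255], [0, 0, 0, 0, 0, 0, 255], [0, 0, 0, 0, 0, 0, 255], [0, 0, 0, 0, 0, 0, 255], [0, 0, 0, 0, 0, 0, 255], [0, 0, 0, 0, 0, 0, 255], [0, 0, 0, 0, 0, 0, 255]]], force=30)

```text
clock: 5.35
tcp_pos: [0.4394, -0.2012, 0.0392]
orientation: [0.002, 0.666, 0.746, -0.0]
wrist_force: [-0.8, -1.1, 6.1]
finger_gap: 0.0372
grip_force: 29.9
```

Run:
```python
import re
s=open("fit.py").read().split('cyl("shaker"')[0]
s=s.replace('("scene","BL",.115,232.7,211),("scene","BR",.115,305.7,159),','').replace(',("top","BL",.115,235.4,202.6),("top","BR",.115,308,178.1)','')
exec(s)
```

```text
[0.549  0.1413 0.1214] 6.953234933643145
[[-3.7022 -0.1628]
 [-0.2164  0.5688]
 [ 0.6828 -2.0084]
 [-0.4281  2.0545]
 [ 0.0489  0.1962]
 [-0.2614  1.4478]
 [ 1.0886 -2.131 ]
 [ 1.4153 -0.3145]]
scene gap centre px [292.9691 219.4635]
top gap centre px [284.7338 224.8701]
```

jog_arm(increments=[[[0, 0, -0.03, 0, 0, 0, 255], [0, 0, -0.06, 0, 0, 0, 255], [0, 0, -0.09, 0, 0, 0, 255], [0, 0, -0.09, 0, 0, 0, 255], [0, 0, -0.09, 0, 0, 0, 255], [0, 0, -0.09, 0, 0, 0, 255], [0, 0, -0.09, 0, 0, 0, 255], [0, 0, -0.09, 0, 0, 0, 255], [0, 0, -0.09, 0, 0, 0, 255], [0, 0, 0, 0, 0, 0, 255]]])

```text
clock: 6.45
tcp_pos: [0.4395, -0.2009, 0.2209]
orientation: [0.003, 0.666, 0.746, 0.0]
wrist_force: [1.0, -0.8, 0.1]
finger_gap: 0.037
grip_force: 29.9
```

Run:
```python
from h import *
s=env.get_state();print(s["tcp_pos"],s["orientation"],s["wrist_force"],s["finger_gap"],s["grip_force"])
c=cam("top");u,v=proj(c,s["tcp_pos"]).astype(int);print(u,v)
q=c["pixels"][v-50:v+50,u-50:u+50,::-1];cv2.imwrite("pics/lift.png",cv2.resize(q,None,fx=5,fy=5,interpolation=cv2.INTER_CUBIC))
```

```text
[ 0.43951192 -0.20090844  0.22093229] [2.63229845e-03 6.65670136e-01 7.46241381e-01 3.78052793e-04] [ 1.00516633 -0.78082646  0.14987265] 0.037033443667043656 29.928930003661662
390 182
```

View pics/lift.png

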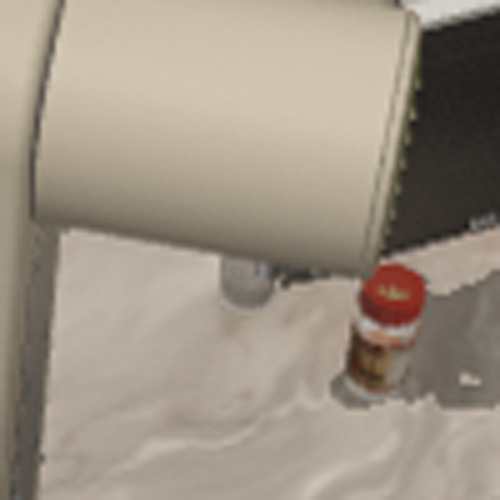

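The picture shows the shaker hanging upright from the fingers below the arm tube, at about (389,187) in the full picture. Next I'll carry it over the box.

jog_arm(increments=[[[0.04, 0.016, 0, 0, 0, 0, 255], [0.08, 0.032, 0, 0, 0, 0, 255], [0.109, 0.0434, 0, 0, 0, 0, 255], [0.109, 0.0434, 0, 0, 0, 0, 255], [0.109, 0.0434, 0, 0, 0, 0, 255], [0.109, 0.0434, 0, 0, 0, 0, 255], [0.109, 0.0434, 0, 0, 0, 0, 255], [0.109, 0.0434, 0, 0, 0, 0, 255], [0.109, 0.0434, 0, 0, 0, 0, 255], [0.109, 0.0434, 0, 0, 0, 0, 255], [0.109, 0.0434, 0, 0, 0, 0, 255], [0.109, 0.0434, 0, 0, 0, 0, 255], [0.06, 0.024, 0, 0, 0, 0, 255], [0.04, 0.016, 0, 0, 0, 0, 255], [0, 0, 0, 0, 0, 0, 255], [0, 0, 0, 0, 0, 0, 255]]])

```text
clock: 8.1
tcp_pos: [0.5303, 0.1394, 0.2173]
orientation: [-0.0, 0.666, 0.746, -0.001]
wrist_force: [0.1, -0.6, -0.8]
finger_gap: 0.0373
grip_force: 29.9
```

Run:
```python
from h import *
s=env.get_state();print(s["tcp_pos"],s["orientation"],s["finger_gap"],s["joint_pos"])
o=np.zeros((300,800,3),np.uint8)
for i,n in enumerate(("scene","top")):
    c=cam(n);print(n,proj(c,s["tcp_pos"]),proj(c,s["tcp_pos"]-[0,0,.039]))
    q=c["pixels"][80:280,150:416,::-1];q=cv2.resize(q,(399,300),interpolation=cv2.INTER_CUBIC);o[:,i*400:i*400+399]=q
cv2.imwrite("pics/hov.png",o)
```

```text
[0.53032139 0.13941136 0.2172651 ] [-1.48030499e-04  6.65882699e-01  7.46056204e-01 -5.90765301e-04] 0.037345297548247475 [ 1.10961682e-01  2.66703548e-01 -5.17360791e-02  1.25343392e+00
 -5.68557676e-04  1.56831501e+00]
scene [292.85256231 189.15799975] [293.71630316 196.51783527]
top [283.3294455  190.71955673] [284.03238015 198.40908842]
```

View pics/hov.png

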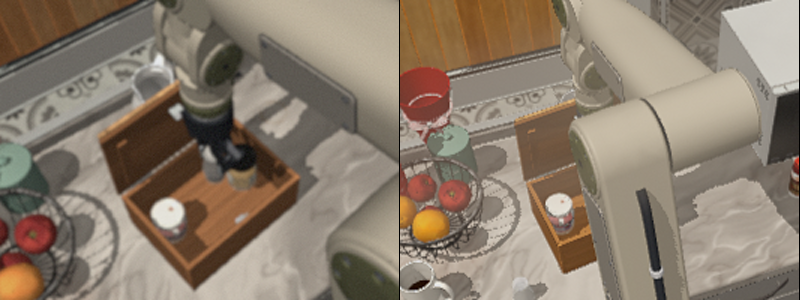

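The scene crop (left) shows the gripper over the box with the shaker hanging between the jars, its base near (292,199) in the full picture. The lid is clear behind it. In the top view the arm covers this area. I'll lower it now.

jog_arm(increments=[[[0, 0, 0.03, 0, 0, 0, 255], [0, 0, 0.06, 0, 0, 0, 255], [0, 0, 0.07, 0, 0, 0, 255], [0, 0, 0.07, 0, 0, 0, 255], [0, 0, 0.07, 0, 0, 0, 255], [0, 0, 0.07, 0, 0, 0, 255], [0, 0, 0.07, 0, 0, 0, 255], [0, 0, 0.07, 0, 0, 0, 255], [0, 0, 0.06, 0, 0, 0, 255], [0, 0, 0.04, 0, 0, 0, 255], [0, 0, 0.02, 0, 0, 0, 255], [0, 0, 0.012, 0, 0, 0, 255], [0, 0, 0.008, 0, 0, 0, 255], [0, 0, 0, 0, 0, 0, 255], [0, 0, 0, 0, 0, 0, 255]]])

```text
clock: 9.7
tcp_pos: [0.5311, 0.14, 0.0557]
orientation: [0.0, 0.666, 0.746, 0.0]
wrist_force: [-0.2, -0.5, -0.4]
finger_gap: 0.0369
grip_force: 29.9
```

jog_arm(increments=[[[0, 0, 0.008, 0, 0, 0, 255], [0, 0, 0.008, 0, 0, 0, 255], [0, 0, 0.004, 0, 0, 0, 255], [0, 0, 0.004, 0, 0, 0, 255], [0, 0, 0, 0, 0, 0, 255], [0, 0, 0, 0, 0, 0, 255]]])

```text
clock: 10.3
tcp_pos: [0.5307, 0.1399, 0.0493]
orientation: [0.0, 0.666, 0.746, -0.0]
wrist_force: [-1.1, -0.7, 1.1]
finger_gap: 0.0372
grip_force: 30.3
```

jog_arm(increments=[[[0, 0, 0.003, 0, 0, 0, 255], [0, 0, 0, 0, 0, 0, 255]]])

```text
clock: 10.5
tcp_pos: [0.5308, 0.1398, 0.0492]
orientation: [0.0, 0.666, 0.746, 0.0]
wrist_force: [-2.0, -1.4, 6.2]
finger_gap: 0.0367
grip_force: 31.0
```

Contact is confirmed, so I'll release by opening partway, pause, and lift slowly.

jog_arm(increments=[[[0, 0, 0, 0, 0, 0, 125], [0, 0, 0, 0, 0, 0, 110], [0, 0, 0, 0, 0, 0, 95], [0, 0, 0, 0, 0, 0, 80], [0, 0, 0, 0, 0, 0, 65], [0, 0, 0, 0, 0, 0, 65], [0, 0, 0, 0, 0, 0, 65], [0, 0, 0, 0, 0, 0, 65], [0, 0, 0, 0, 0, 0, 65]]])

```text
clock: 11.4
tcp_pos: [0.531, 0.1399, 0.0485]
orientation: [0.0, 0.666, 0.746, 0.0]
wrist_force: [1.2, 0.0, 0.4]
finger_gap: 0.0637
grip_force: 0.6
```

jog_arm(increments=[[[0, 0, -0.02, 0, 0, 0, 60], [0, 0, -0.04, 0, 0, 0, 60], [0, 0, -0.06, 0, 0, 0, 60], [0, 0, -0.08, 0, 0, 0, 60], [0, 0, -0.08, 0, 0, 0, 60], [0, 0, -0.08, 0, 0, 0, 60], [0, 0, -0.08, 0, 0, 0, 60], [0, 0, -0.08, 0, 0, 0, 60], [0, 0, -0.08, 0, 0, 0, 60], [0, 0, -0.06, 0, 0, 0, 60], [0, -0.08, -0.06, 0, 0, 0, 60], [0, -0.12, -0.06, 0, 0, 0, 60], [0, -0.12, -0.06, 0, 0, 0, 60], [0, -0.12, -0.06, 0, 0, 0, 60], [0, 0, 0, 0, 0, 0, 60]]])

```text
clock: 12.9
tcp_pos: [0.4188, 0.1274, 0.2765]
orientation: [0.001, 0.666, 0.746, 0.001]
wrist_force: [0.9, -0.0, 1.3]
finger_gap: 0.0655
grip_force: 0.0
```

Run:
```python
from h import *
np.set_printoptions(precision=4,suppress=True)
s=env.get_state();print(s["tcp_pos"])
c=cam("scene")
for t in("shaker","honey_jar","jam_jar"):
    for k in spotter.landmark_of(t,"scene")[:2]: print(t,k["conf"],at_z(c,k["uv"],.01))
print(proj(c,[.531,.14,.01]),proj(c,[.531,.14,.1]))
cv2.imwrite("pics/rel.png",cv2.resize(c["pixels"][100:280,200:370,::-1],None,fx=3,fy=3,interpolation=cv2.INTER_CUBIC))
```

```text
[0.4188 0.1274 0.2765]
shaker 0.79 [0.5255 0.1382 0.01  ]
honey_jar 0.49 [0.5802 0.0615 0.01  ]
jam_jar 0.62 [0.5462 0.2349 0.01  ]
[296.6065 223.4963] [294.9918 209.8991]
```

View pics/rel.png

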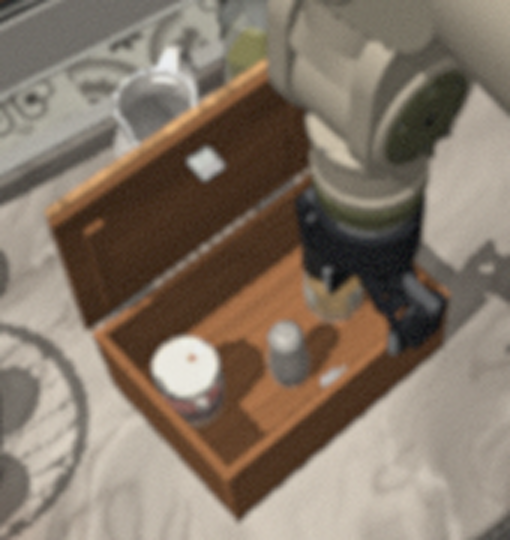

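The shaker stands upright in the box between the jars, at about (296,217) in the full picture, with the gripper to its right and the lid still up. Before going behind the lid I'll check the clearance there (jug, wall).

Run:
```python
from h import *
np.set_printoptions(precision=3,suppress=True)
s0=cam("scene");t0=cam("top")
print("jug",tri([(s0,(251.7,136)),(t0,(271.7,141))]))
print("bottle top",tri([(s0,(283,68)),(t0,(301,114))]))
print("backsplash foot",at_z(s0,(210,160),0),at_z(s0,(330,95),0), at_z(t0,(200,185),0))
print("lid top corner L",tri([(s0,(216.7,172.7)),(t0,(226,162))]),"R",tri([(s0,(307,114.3)),(t0,(306.5,135))]))
o=np.zeros((420,800,3),np.uint8)
for i,(f,r) in enumerate((("scene",(60,180,220,340)),("top",(80,185,225,345)))):
    q=cv2.imread(f"pics/{f}0.png")[r[0]:r[1],r[2]:r[3]];q=cv2.resize(q,None,fx=3.3,fy=3.3,interpolation=cv2.INTER_CUBIC);o[:q.shape[0],i*400:i*400+q.shape[1]]=q
cv2.imwrite("pics/behind.png",o)
```

```text
jug [0.738 0.127 0.236]
bottle top [ 0.802 -0.02   0.307]
backsplash foot [0.907 0.24  0.   ] [ 0.906 -0.27   0.   ] [0.852 0.389 0.   ]
lid top corner L [0.617 0.292 0.324] R [0.623 0.024 0.345]
```

View pics/behind.png

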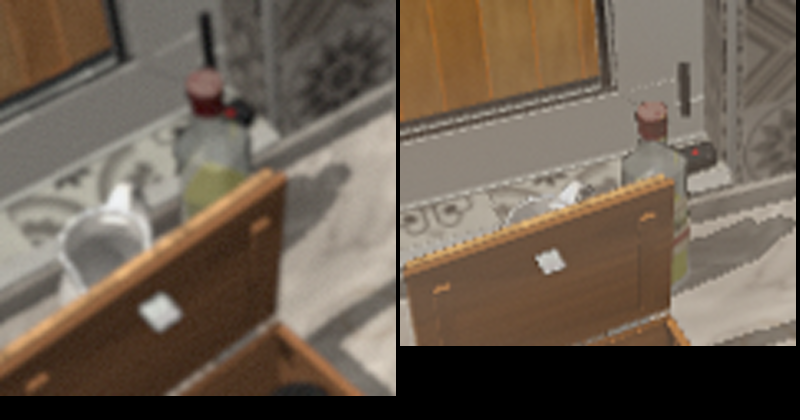

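The lid's back is clear on the centre line. The jug stands behind and lower, and the bottle is off to the right. I'll go up and over with closed fingers.

jog_arm(increments=[[[0, 0, -0.095, 0, 0, 0, 255], [0, 0, -0.095, 0, 0, 0, 255], [0, 0, -0.095, 0, 0, 0, 255], [0, 0, -0.095, 0, 0, 0, 255], [0, 0.04, -0.02, 0, 0, 0, 255], [0, 0.08, 0, 0, 0, 0, 255], [0, 0.116, 0, 0, 0, 0, 255], [0, 0.116, 0, 0, 0, 0, 255], [0, 0.116, 0, 0, 0, 0, 255], [0, 0.116, 0, 0, 0, 0, 255], [0, 0.116, 0, 0, 0, 0, 255], [0, 0.116, 0, 0, 0, 0, 255], [0, 0.116, 0, 0, 0, 0, 255], [0, 0.116, 0, 0, 0, 0, 255], [0, 0.07, 0, 0, 0, 0, 255], [0, 0.04, 0, 0, 0, 0, 255], [0, 0, 0, 0, 0, 0, 255], [0, 0, 0, 0, 0, 0, 255]]])

```text
clock: 15.0
tcp_pos: [0.7098, 0.1603, 0.3713]
orientation: [-0.001, 0.666, 0.746, -0.001]
wrist_force: [0.5, 0.4, 0.7]
finger_gap: -0.0001
grip_force: 0.0
```

Run:
```python
from h import *
np.set_printoptions(precision=3,suppress=True)
s=env.get_state();print(s["tcp_pos"],s["wrist_force"],s["finger_gap"],s["joint_pos"])
c=cam("scene");print(proj(c,s["tcp_pos"]))
cv2.imwrite("pics/over.png",cv2.resize(c["pixels"][60:260,190:390,::-1],None,fx=2.5,fy=2.5,interpolation=cv2.INTER_CUBIC))
```

```text
[0.71  0.16  0.371] [0.475 0.439 0.659] -6.986206622626098e-05 [ 0.112  0.807  1.234  2.    -0.     1.569]
[240.737 110.436]
```

View pics/over.png

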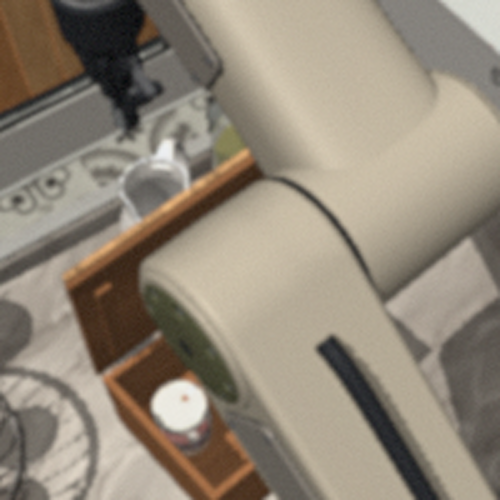

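The tip is behind the lid at about (241,112), above and clear of the jug. I'll lower it and tabulate the arc.

jog_arm(increments=[[[0, 0, 0.09, 0, 0, 0, 255], [0, 0, 0.1, 0, 0, 0, 255], [0, 0, 0.09, 0, 0, 0, 255], [0, -0.06, 0, 0, 0, 0, 255], [0, -0.05, 0, 0, 0, 0, 255], [0, 0, 0, 0, 0, 0, 255], [0, 0, 0, 0, 0, 0, 255]]])

```text
clock: 15.75
tcp_pos: [0.681, 0.1573, 0.3051]
orientation: [0.001, 0.666, 0.746, 0.001]
wrist_force: [-0.5, -0.2, 0.3]
finger_gap: -0.0003
grip_force: 0.0
```

```bash
cat > arc.py <<'E'
import sys
from h import *
def bx(p): d=np.array(p[:2])-[.547,.141];c,s=np.cos(.115),np.sin(.115);return c*d[0]+s*d[1],-s*d[0]+c*d[1]
def tcp(t):
    r=.185+.0195*(1-t/1.45); return np.array([.1-r*np.cos(t)+.021*np.sin(t)+.0145,.115+r*np.sin(t)+.021*np.cos(t)])
s=env.get_state();x,y=bx(s["tcp_pos"]);print("box x,y,z",x,y,s["tcp_pos"][2],s["wrist_force"])
a,b,n=map(float,sys.argv[1:])
T=[tcp(t) for t in np.linspace(a,b,int(n)+1)]
print("start at",T[0],"need dy,dz units",(T[0]-[x,s["tcp_pos"][2]])*[4,-4])
for p,q in zip(T,T[1:]): print("[0,%.3f,%.3f,0,0,0,255],"%(4*(q-p)[0],-4*(q-p)[1]),end=" ")
E
python3 arc.py 1.45 0.85 20
```

```text
box x,y,z 0.13498997822886857 0.0007708471804135711 0.3050766472751887 [-0.46910964 -0.23079648  0.30854936]
start at [0.11305396 0.30118246] need dy,dz units [-0.08774407  0.01557674]
[0,-0.023,-0.001,0,0,0,255], [0,-0.023,-0.000,0,0,0,255], [0,-0.023,0.000,0,0,0,255], [0,-0.023,0.001,0,0,0,255], [0,-0.023,0.002,0,0,0,255], [0,-0.023,0.002,0,0,0,255], [0,-0.023,0.003,0,0,0,255], [0,-0.023,0.004,0,0,0,255], [0,-0.023,0.004,0,0,0,255], [0,-0.022,0.005,0,0,0,255], [0,-0.022,0.006,0,0,0,255], [0,-0.022,0.007,0,0,0,255], [0,-0.022,0.007,0,0,0,255], [0,-0.022,0.008,0,0,0,255], [0,-0.022,0.009,0,0,0,255], [0,-0.021,0.009,0,0,0,255], [0,-0.021,0.010,0,0,0,255], [0,-0.021,0.011,0,0,0,255], [0,-0.021,0.011,0,0,0,255], [0,-0.020,0.012,0,0,0,255],
```

jog_arm(increments=[[[0, -0.022, 0.004, 0, 0, 0, 255], [0, -0.022, 0.004, 0, 0, 0, 255], [0, -0.022, 0.004, 0, 0, 0, 255], [0, -0.022, 0.004, 0, 0, 0, 255], [0, -0.023, 0, 0, 0, 0, 255], [0, -0.023, 0, 0, 0, 0, 255], [0, -0.023, 0, 0, 0, 0, 255], [0, -0.023, 0.001, 0, 0, 0, 255], [0, -0.023, 0.002, 0, 0, 0, 255], [0, -0.023, 0.002, 0, 0, 0, 255], [0, -0.023, 0.003, 0, 0, 0, 255], [0, -0.023, 0.004, 0, 0, 0, 255], [0, 0, 0, 0, 0, 0, 255]]])

```text
clock: 17.05
tcp_pos: [0.613, 0.1495, 0.2966]
orientation: [-0.0, 0.666, 0.746, -0.0]
wrist_force: [0.6, 0.1, 0.0]
finger_gap: 0.0
grip_force: 0.0
```

```bash
cat > lid.py <<'E'
from h import *
from scipy.optimize import minimize_scalar
np.set_printoptions(precision=3,suppress=True)
s=env.get_state();print(s["tcp_pos"],s["wrist_force"])
cc,ss=np.cos(.115),np.sin(.115)
def W(t,r,h): x=.1-r*np.cos(t)+h*np.sin(t);return [.547+cc*x,.141+ss*x,.115+r*np.sin(t)+h*np.cos(t)]
T=np.linspace(0,1.75,351)
for n in("scene","top"):
    c=cam(n)
    for k in spotter.landmark_of("lid_front",n)[:2]:
        d=[np.linalg.norm(proj(c,W(t,.2,.021))-k["uv"]) for t in T];i=int(np.argmin(d))
        print(n,"front",k["conf"],np.array(k["uv"]),"theta",T[i],"px err",d[i])
E
python3 lid.py
```

```text
[0.613 0.149 0.297] [0.614 0.1   0.006]
scene front 0.96 [268.5 152.8] theta 1.2550000000000001 px err 3.294338522878101
```

```bash
python3 arc.py 1.21 0.65 19; echo; python3 arc.py 0.65 0.1 20
```

```text
box x,y,z 0.06765345948631203 0.0007079912921060588 0.29644646431881355 [-0.68918547  0.16190053  0.20786516]
start at [0.06769995 0.29852215] need dy,dz units [ 0.00018595 -0.00830274]
[0,-0.022,0.004,0,0,0,255], [0,-0.022,0.005,0,0,0,255], [0,-0.022,0.006,0,0,0,255], [0,-0.022,0.006,0,0,0,255], [0,-0.022,0.007,0,0,0,255], [0,-0.021,0.008,0,0,0,255], [0,-0.021,0.008,0,0,0,255], [0,-0.021,0.009,0,0,0,255], [0,-0.021,0.010,0,0,0,255], [0,-0.021,0.010,0,0,0,255], [0,-0.020,0.011,0,0,0,255], [0,-0.020,0.012,0,0,0,255], [0,-0.020,0.012,0,0,0,255], [0,-0.019,0.013,0,0,0,255], [0,-0.019,0.013,0,0,0,255], [0,-0.019,0.014,0,0,0,255], [0,-0.018,0.015,0,0,0,255], [0,-0.018,0.015,0,0,0,255], [0,-0.017,0.016,0,0,0,255], 
box x,y,z 0.06765345948631203 0.0007079912921060588 0.29644646431881355 [-0.68918547  0.16190053  0.20786516]
start at [-0.02863135  0.25018822] need dy,dz units [-0.38513925  0.18503299]
[0,-0.016,0.015,0,0,0,255], [0,-0.015,0.016,0,0,0,255], [0,-0.015,0.016,0,0,0,255], [0,-0.015,0.016,0,0,0,255], [0,-0.014,0.017,0,0,0,255], [0,-0.014,0.017,0,0,0,255], [0,-0.013,0.018,0,0,0,255], [0,-0.013,0.018,0,0,0,255], [0,-0.012,0.018,0,0,0,255], [0,-0.012,0.019,0,0,0,255], [0,-0.011,0.019,0,0,0,255], [0,-0.011,0.020,0,0,0,255], [0,-0.010,0.020,0,0,0,255], [0,-0.010,0.020,0,0,0,255], [0,-0.009,0.020,0,0,0,255], [0,-0.009,0.021,0,0,0,255], [0,-0.008,0.021,0,0,0,255], [0,-0.007,0.021,0,0,0,255], [0,-0.007,0.022,0,0,0,255], [0,-0.006,0.022,0,0,0,255],
```

jog_arm(increments=[[[0, -0.022, 0.004, 0, 0, 0, 255], [0, -0.022, 0.004, 0, 0, 0, 255], [0, -0.022, 0.004, 0, 0, 0, 255], [0, -0.022, 0.005, 0, 0, 0, 255], [0, -0.022, 0.006, 0, 0, 0, 255], [0, -0.021, 0.007, 0, 0, 0, 255], [0, -0.021, 0.008, 0, 0, 0, 255], [0, -0.021, 0.008, 0, 0, 0, 255], [0, -0.021, 0.009, 0, 0, 0, 255], [0, -0.021, 0.01, 0, 0, 0, 255], [0, -0.02, 0.011, 0, 0, 0, 255], [0, -0.02, 0.012, 0, 0, 0, 255], [0, -0.02, 0.012, 0, 0, 0, 255], [0, -0.019, 0.013, 0, 0, 0, 255], [0, -0.019, 0.013, 0, 0, 0, 255], [0, -0.019, 0.014, 0, 0, 0, 255], [0, -0.018, 0.015, 0, 0, 0, 255], [0, -0.018, 0.015, 0, 0, 0, 255], [0, -0.017, 0.016, 0, 0, 0, 255], [0, 0, 0, 0, 0, 0, 255]]])

```text
clock: 19.25
tcp_pos: [0.5173, 0.1385, 0.2493]
orientation: [-0.001, 0.666, 0.746, -0.001]
wrist_force: [-0.3, -0.8, -0.8]
finger_gap: -0.0004
grip_force: 0.0
```

```bash
python3 lid.py; python3 arc.py .65 .63 1
```

```text
[0.517 0.138 0.249] [-0.331 -0.773 -0.85 ]
scene front 0.66 [294.5 188.2] theta 0.7000000000000001 px err 3.9554980435496754
scene front 0.38 [269.2 233.2] theta 0.0 px err 46.520600116148685
box x,y,z -0.02871964829133826 0.000861247041020008 0.2498830464466925 [-0.72245291  0.95993763 -0.1806655 ]
start at [-0.02863135  0.25018822] need dy,dz units [ 0.00035319 -0.00122068]
[0,-0.012,0.011,0,0,0,255],
```

jog_arm(increments=[[[0, -0.016, 0.015, 0, 0, 0, 255], [0, -0.015, 0.016, 0, 0, 0, 255], [0, -0.015, 0.016, 0, 0, 0, 255], [0, -0.015, 0.016, 0, 0, 0, 255], [0, -0.014, 0.017, 0, 0, 0, 255], [0, -0.014, 0.017, 0, 0, 0, 255], [0, -0.013, 0.018, 0, 0, 0, 255], [0, -0.013, 0.018, 0, 0, 0, 255], [0, -0.012, 0.018, 0, 0, 0, 255], [0, -0.012, 0.019, 0, 0, 0, 255], [0, -0.011, 0.019, 0, 0, 0, 255], [0, -0.011, 0.02, 0, 0, 0, 255], [0, -0.01, 0.02, 0, 0, 0, 255], [0, -0.01, 0.02, 0, 0, 0, 255], [0, -0.009, 0.02, 0, 0, 0, 255], [0, 0, 0, 0, 0, 0, 255]]])

```text
clock: 21.05
tcp_pos: [0.4703, 0.1331, 0.1817]
orientation: [-0.001, 0.666, 0.746, -0.001]
wrist_force: [0.8, -0.5, 0.5]
finger_gap: -0.0003
grip_force: 0.3
```

```bash
python3 lid.py; python3 arc.py .25 .1 6; python3 arc.py .1 .03 5
```

```text
[0.47  0.133 0.182] [ 0.844 -0.537  0.469]
scene front 0.59 [310.9 212.9] theta 0.25 px err 0.7184814589958558
box x,y,z -0.07658555839050335 0.0009229853895156969 0.18244090007804428 [-0.57407811 -0.29250271 -0.35043159]
start at [-0.07518956  0.18510948] need dy,dz units [ 0.00558401 -0.01067433]
[0,-0.008,0.019,0,0,0,255], [0,-0.008,0.019,0,0,0,255], [0,-0.007,0.019,0,0,0,255], [0,-0.007,0.019,0,0,0,255], [0,-0.006,0.020,0,0,0,255], [0,-0.006,0.020,0,0,0,255], box x,y,z -0.07658555839050335 0.0009229853895156969 0.18244090007804428 [-0.57407811 -0.29250271 -0.35043159]
start at [-0.08554374  0.15617676] need dy,dz units [-0.03583273  0.10505655]
[0,-0.003,0.011,0,0,0,255], [0,-0.003,0.011,0,0,0,255], [0,-0.003,0.011,0,0,0,255], [0,-0.003,0.011,0,0,0,255], [0,-0.002,0.011,0,0,0,255],
```

jog_arm(increments=[[[0, -0.008, 0.017, 0, 0, 0, 255], [0, -0.008, 0.017, 0, 0, 0, 255], [0, -0.007, 0.018, 0, 0, 0, 255], [0, -0.007, 0.018, 0, 0, 0, 255], [0, -0.006, 0.018, 0, 0, 0, 255], [0, -0.006, 0.018, 0, 0, 0, 255], [0, -0.005, 0.011, 0, 0, 0, 255], [0, -0.004, 0.011, 0, 0, 0, 255], [0, -0.004, 0.011, 0, 0, 0, 255], [0, 0, 0, 0, 0, 0, 255]]])

```text
clock: 22.25
tcp_pos: [0.4572, 0.1316, 0.1475]
orientation: [-0.0, 0.666, 0.746, -0.0]
wrist_force: [1.4, 0.5, 1.6]
finger_gap: -0.0003
grip_force: 0.8
```

jog_arm(increments=[[[0, -0.004, 0.008, 0, 0, 0, 255], [0, 0, 0.008, 0, 0, 0, 255], [0, 0, 0.008, 0, 0, 0, 255], [0, 0, 0.006, 0, 0, 0, 255], [0, 0, 0, 0, 0, 0, 255]]])

```text
clock: 22.75
tcp_pos: [0.4562, 0.1314, 0.1401]
orientation: [-0.0, 0.666, 0.746, -0.0]
wrist_force: [-0.5, 1.2, 2.9]
finger_gap: 0.0
grip_force: 1.4
```

jog_arm(increments=[[[0, 0, 0.006, 0, 0, 0, 255], [0, 0, 0.006, 0, 0, 0, 255], [0, 0, 0, 0, 0, 0, 255]]])

```text
clock: 23.05
tcp_pos: [0.4561, 0.1314, 0.1375]
orientation: [-0.0, 0.666, 0.746, -0.0]
wrist_force: [-2.5, -0.5, 6.4]
finger_gap: -0.0002
grip_force: 3.4
```

jog_arm(increments=[[[0, 0, 0.005, 0, 0, 0, 255], [0, 0, 0.005, 0, 0, 0, 255], [0, 0, 0, 0, 0, 0, 255]]])

```text
clock: 23.35
tcp_pos: [0.4561, 0.1314, 0.1354]
orientation: [-0.0, 0.666, 0.746, -0.0]
wrist_force: [-3.0, -0.8, 10.7]
finger_gap: 0.0002
grip_force: 5.1
```

jog_arm(increments=[[[0, 0, 0.005, 0, 0, 0, 255], [0, 0, 0.003, 0, 0, 0, 255], [0, 0, 0, 0, 0, 0, 255]]])

```text
clock: 23.65
tcp_pos: [0.4561, 0.1314, 0.1338]
orientation: [-0.0, 0.666, 0.746, -0.0]
wrist_force: [-5.3, -2.0, 13.8]
finger_gap: -0.0003
grip_force: 6.5
```

jog_arm(increments=[[[0, 0, 0.004, 0, 0, 0, 255], [0, 0, 0, 0, 0, 0, 255]]])

```text
clock: 23.85
tcp_pos: [0.456, 0.1314, 0.133]
orientation: [-0.0, 0.666, 0.746, -0.0]
wrist_force: [-5.5, -1.4, 14.0]
finger_gap: -0.0002
grip_force: 7.2
```

jog_arm(increments=[[[0, 0, 0.004, 0, 0, 0, 255], [0, 0, 0, 0, 0, 0, 255]]])

```text
clock: 24.05
tcp_pos: [0.4561, 0.1314, 0.1322]
orientation: [0.0, 0.666, 0.746, -0.0]
wrist_force: [-6.8, -0.6, 15.7]
finger_gap: 0.0002
grip_force: 7.9
```

jog_arm(increments=[[[0, 0, 0.003, 0, 0, 0, 255], [0, 0, 0, 0, 0, 0, 255]]])

```text
clock: 24.25
tcp_pos: [0.456, 0.1314, 0.1316]
orientation: [0.0, 0.666, 0.746, -0.0]
wrist_force: [-5.5, -1.7, 15.4]
finger_gap: -0.0001
grip_force: 8.1
```

jog_arm(increments=[[[0, 0, 0.003, 0, 0, 0, 255], [0, 0, 0, 0, 0, 0, 255]]])

```text
clock: 24.45
tcp_pos: [0.4559, 0.1314, 0.1304]
orientation: [-0.0, 0.666, 0.746, -0.0]
wrist_force: [-4.9, -0.6, 11.6]
finger_gap: 0.0004
grip_force: 5.7
```

The force dropped from about 15.5 N to 11.6 N, so the catch snapped. I'll retreat slowly and check.

jog_arm(increments=[[[0, 0, 0, 0, 0, 0, 255], [0, 0, 0, 0, 0, 0, 255], [0, 0, -0.008, 0, 0, 0, 255], [0, 0, -0.008, 0, 0, 0, 255], [0, 0, -0.016, 0, 0, 0, 255], [0, 0, -0.03, 0, 0, 0, 255], [0, 0, -0.06, 0, 0, 0, 255], [0, 0, -0.1, 0, 0, 0, 255], [0, 0, -0.1, 0, 0, 0, 255], [0, 0, -0.1, 0, 0, 0, 255], [0, 0, -0.1, 0, 0, 0, 255], [0, 0, 0, 0, 0, 0, 255], [0, 0, 0, 0, 0, 0, 255]]])

```text
clock: 25.75
tcp_pos: [0.4571, 0.1315, 0.2602]
orientation: [0.0, 0.666, 0.746, 0.0]
wrist_force: [0.7, 0.2, -0.1]
finger_gap: 0.0
grip_force: 0.0
```

```bash
python3 lid.py
python3 - <<'E'
from h import *
c=cam("scene");cv2.imwrite("pics/end.png",cv2.resize(c["pixels"][120:290,200:370,::-1],None,fx=3.4,fy=3.4,interpolation=cv2.INTER_CUBIC))
E
```

```text
[0.457 0.132 0.26 ] [ 0.734  0.245 -0.135]
scene front 0.87 [311.8 222.8] theta 0.035 px err 2.7283956420488185
top front 0.81 [292.8 222.7] theta 0.04 px err 2.178108569047101
```

View pics/end.png

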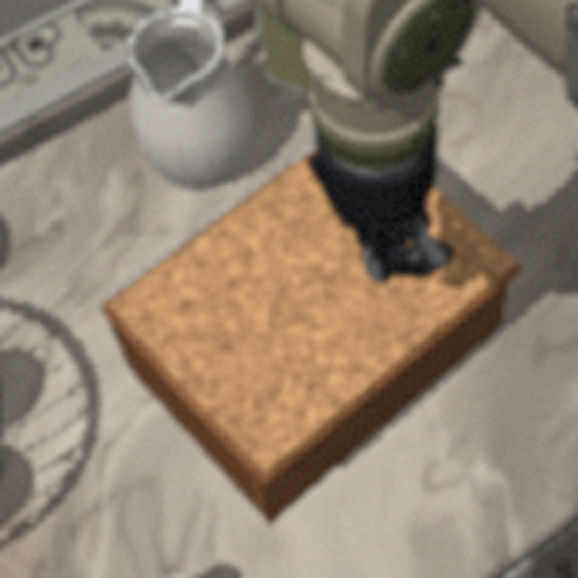

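The picture shows the lid down, with its front edge near (311,223). The camera can't resolve the last millimetres, so I'll do a light touch check. At z 0.1375 the ajar lid had pushed back with 6.4 N.

jog_arm(increments=[[[0, 0, 0.07, 0, 0, 0, 255], [0, 0, 0.1, 0, 0, 0, 255], [0, 0, 0.1, 0, 0, 0, 255], [0, 0, 0.1, 0, 0, 0, 255], [0, 0, 0.06, 0, 0, 0, 255], [0, 0, 0.03, 0, 0, 0, 255], [0, 0, 0.02, 0, 0, 0, 255], [0, 0, 0.01, 0, 0, 0, 255], [0, 0, 0, 0, 0, 0, 255], [0, 0, 0, 0, 0, 0, 255]]])

```text
clock: 27.0
tcp_pos: [0.4572, 0.1316, 0.1381]
orientation: [0.0, 0.666, 0.746, 0.0]
wrist_force: [-0.4, -0.3, -0.3]
finger_gap: -0.0001
grip_force: 0.0
```

jog_arm(increments=[[[0, 0, -0.03, 0, 0, 0, 255], [0, 0, -0.06, 0, 0, 0, 255], [0, 0, -0.1, 0, 0, 0, 255], [0, 0, -0.1, 0, 0, 0, 255], [0, 0, -0.1, 0, 0, 0, 255], [0, 0, 0, 0, 0, 0, 255], [0, 0, 0, 0, 0, 0, 255]]])

```text
clock: 27.7
tcp_pos: [0.4573, 0.1316, 0.236]
orientation: [0.001, 0.666, 0.746, 0.001]
wrist_force: [-0.1, -0.6, -0.3]
finger_gap: 0.0002
grip_force: 0.0
```

```bash
python3 -c "
from workcell import ticket
print(ticket.hand_in())"
```

```text
the job is handed in; nothing more can be done
None
```

The job is handed in with no verdict returned: the shaker stood upright between the jars when last seen, before the lid came down, and the lid was lowered slowly and latched at about 16 N, which a light touch afterwards supported.

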